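# Close the tube shaker: slotted cover on, wing nut down

### The job

Close the tube shaker: lower the blue cover over the brass wing nut, which stays on its stud and passes through the cover's slot, until the cover lies flat in the recess of the drum. Then spin the wing nut clockwise down onto the cover until it is snug and holds the cover fast.

Things in the scene. Friction and masses are not known exactly. Their poses are not given: they have to be found in the camera images.
- shaker: tube shaker, fixed to the table: grey square foot 130x130 mm, 25 mm high, under a round aluminium drum of 124 mm outer diameter. Origin on the table under the stud axis, z up. The drum's flat ledge is 58 mm above the table; a lip (inner diameter 117 mm) round it rises 4 mm higher and centres the cover. A steel stud with the wing nut stands on the axis.
- seat (a point): point on the stud axis at the height of the drum's ledge (58 mm above the table): where the centre of the cover's underside comes to lie when the cover is seated. x and y as shaker.
- cover: loose round cover, 112 mm diameter, about 0.14 kg: blue ring 5 mm thick with a steel square 56x56 mm, 8 mm thick, in the middle. Through the middle goes an oblong slot 41 mm long along the cover's x and 15 mm wide along its y. An upright black lug on the ring is the handle. Origin at the centre of the underside, z up. It lies flat on the table at the start. Seated, it may have either of the two ways round (half a turn apart) that let the nut through the slot.
- cover_centre (a point): centre of the cover's underside (axes of the cover). A microscope with a loop of cable in the air stands to the left of the cover, beyond about y = 0.42 m: keep the arm clear of it when moving to the cover, by drawing back towards the robot first
- lug (a point): centre of the cover's black lug, 42 mm from the cover's centre along the cover's -y and 15 mm above its underside. The lug is 8 mm thick (cover's x), 24 mm long (cover's y) and 20 mm tall, from 5 to 25 mm above the underside; take it across its 8 mm from above. Axes of the cover.
- nut_carrier: the brass wing nut as a whole (this frame rides up and down with it but does not turn). Origin on the stud axis at the nut's underside, z up. Underside to top it is 54 mm high.
- nut_grip (a point): grip point between the wing nut's two ears, on its axis, 42 mm above its underside and 12 mm below its top; this frame turns with the nut. x runs along the ears (about 38 mm over both), y across them (8 mm thick: grip here). The foot of the nut is a bar 36 mm along x, 10 mm along y, 8 mm high: with x along the cover's slot the whole nut passes through, with 2.5 mm to spare each side.
- wing_nut (a joint): turn of the wing nut in rad; grows clockwise seen from above, as the nut goes down: 8 mm a turn (1.27 mm a rad). It starts between 0 and 0.5. Its foot comes down on a seated cover at about 4.2; from there it turns ever harder, and it is snug from about 4.5 on (about 12 N on the cover), with a stop at 5.6. Free turning takes 0.04 Nm; it stays where it is left.
There are look-alikes about, which are no part of the job. Several things have the shape of the cover; the one meant has the colours described above.

How it is judged:
By the outcome, as a careful person would: the job done as asked, in the order asked, and still so for the second after the job is handed in, with the robot touching nothing.
It also fails if it takes over 67 s, if anything falls off the work surface, if the arm or the gripper's body presses on something with over 40 N, if the wrist force passes 120 N, or if a joint passes its speed limit or range.

### The arm

A 6-joint arm with a two-finger parallel gripper is mounted at the origin on a cart in front of the work surface, level with it; the furniture and walls round the work are solid. World frame = base frame: x ahead of the robot, y to its left, z up, the work surface at z = 0. Lengths are in m, angles in rad, forces in N, time in s.
With the tool pointing down it reaches from about 0.275 to 0.875 m from the base axis. Payload 12.5 kg.
Tool frame: the origin (TCP) lies at the very end of the fingers, on their centre line; the grasp point (between the pads) lies 19 mm behind it (ctrl.tcp_to_grasp is the distance from the TCP to the grasp point, in m); z points along the fingers, y is the line along which they close (so a half turn about z gives the same grasp; the last joint's range is limited). The gripper opens to 85 mm and grips with 20 to 120 N. Pads are 22 mm wide; open, the fingers measure 114 mm over their backs; the gripper's body (76 mm by 85 mm) begins 54 mm behind the grasp point. The pads swing forward as they close: fully open they stand 13 mm farther back than shut.
Start: joints at [-1.356, 0.351, 1.652, -0, 1.139, -0.085], TCP at [0.162, -0.525, 0.231] pointing down, gripper open.
Joint ranges: [-2.75, 2.75], [-0.79, 2.1], [0.01, 2.65], [-1.57, 4.71], [0.07, 3.14], [-2.87, 2.87]. Speed limits (rad/s): [2.22, 2.22, 2.79, 3.14, 3.14, 3.14].

### API

Orientations are given as a unit quaternion [x, y, z, w].
In Python, from cell import ctrl gives the robot as it stands.
- The arm moves only by the tool apply_moves, never from a script. Its argument "deltas" is a list of rows, each a list of 7 numbers: the shift along the world's x, y, z in units of 300 mm (1.0 is 300 mm), then the turn, a rotation vector about the world's x, y, z in units of pi rad (1.0 is pi rad), then the opening, from 0 (shut) to 1 (fully open). A call has 1 to 20 rows; each row is the pose to reach, as a shift and turn from the pose commanded when the call began, turning the shorter way round; what a row does not reach only later rows make up. A row lasts 1/8 s, in which the tool goes at most 62.5 mm and 10.7 degrees, less where a joint would pass 70% of its speed; a pose out of reach is approached as far as the arm can. A call with a number of a shift or a turn outside -1 to 1 is refused whole. A call with a gripper value outside its range is refused whole. The fingers move at their own pace and stop on an object; "grip_force" is the grip in N (left out, the last holds). Time passes only in rows, so rows that repeat a pose let the fingers close. It gives the time, the measured TCP pose, the force, the opening and the grip force at its end, in the units of the state.
- ctrl.sense(): the state, without advancing time (a new reading comes with each control period).
- ctrl.capture(name): name is "scene" or "side" or "wrist"; returns a dict with "frame" (384x512x3 uint8, red, green, blue), "depth" (384x512 float32, m along the optical axis (not along the pixel's ray), 0 where there is no reading), "fx", "fy", "cx", "cy" (pixels), "distortion" ([k1, k2, p1, p2, k3] as OpenCV has them; the pictures are not rectified), "R" (3x3) and "t" (3): a world point X has camera coordinates R X + t. Camera axes: x right, y down, z forward; pixel columns grow to the right and rows downward; lengths in m; the calibration is good to about 2 mm. A picture is of the moment at which its call begins.
- ctrl.finish_job(): hands the job in; it is judged then, once.
Trained networks look in the newest picture that a camera, given by its name, has taken for a name from the list of things; names that differ only in an ending like _2 or _b are one class to them, and where a whole thing is asked for, a point or a joint stands for the part that bears it (a point fixed in the world has none). Each returns a list of dicts, best first, with "conf" (0 to 1); they miss things now and then, are a little off and sometimes report something else, mostly with a low value. They report only what shows in the picture. A call takes as long as a camera call. They do not tell look-alikes from the thing itself.
- ctrl.outline_of(target, camera): "pixels" (384x512 bool, what is visible of it) and "location" ([column, row] in pixels, amid what is visible of it).
- ctrl.pinpoint(target, camera): "location" ([column, row] in pixels: a listed point, or the origin of a listed thing).
The state is a dict: "t": time; "qpos": joint angles; "joint_velocities": joint speeds; "tau": joint torques, N m; "position": TCP position; "tool_rot": TCP orientation; "force": force on the tool from outside, world axes, zero at the start; "ft_torque": the same for the moment, N m; "finger_gap": finger opening in m; "gripper_force": force on a finger pad.
Only numpy, scipy, OpenCV 4.12 (cv2) and the standard library are available. Lean on these libraries where they do the work, as an engineer would, in place of code of your own. Each camera call takes 0.05 s, during which the arm holds its last target. There are 200 camera calls.

## Working session

There is one attempt and no reset: what is moved stays moved. The work goes in short steps, Python scripts to look and compute and a tool call to move; the robot and the scene stay as the last step left them, time stands still between calls to the robot, and variables do not carry over. Pictures are saved under pics/ and viewed, at most 13 in all, crops included, and the job is handed in when it is done.

Besides the shell and the picture viewer there is one more tool, called after ">>>" by a JSON object that holds its "op" and its "data". apply_moves: Moves the arm, as the interface text tells. Shifts and turns lie within -1 to 1; 1 stands for 300 mm of shift or pi rad of turn. Its arguments: {"type":"object","properties":{"deltas":{"type":"array"},"grip_force":{"type":"number"}},"required":["deltas"]}

```bash
ls; mkdir -p pics
cat > h.py <<'E'
import numpy as np, cv2
from cell import ctrl
def cap(n,save=None):
    c=ctrl.capture(n)
    if save: cv2.imwrite('pics/'+save,c['frame'][:,:,::-1])
    return c
def K(c): return np.array([[c['fx'],0,c['cx']],[0,c['fy'],c['cy']],[0,0,1.]]),np.array(c['distortion'])
def ray(c,uv):
    k,d=K(c); p=cv2.undistortPoints(np.array([[uv]],float),k,d)[0,0]
    R=np.array(c['R']);t=np.array(c['t']); return -R.T@t, R.T@np.array([p[0],p[1],1.])
def onz(c,uv,z):
    o,r=ray(c,uv); return o+r*(z-o[2])/r[2]
def bydepth(c,uv):
    o,r=ray(c,uv); u,v=int(round(uv[0])),int(round(uv[1]))
    w=c['depth'][max(v-1,0):v+2,max(u-1,0):u+2]; w=w[w>0]
    return o+r*np.median(w) if w.size else None
def proj(c,X):
    k,d=K(c); return cv2.projectPoints(np.array(X,float).reshape(-1,1,3),cv2.Rodrigues(np.array(c['R']))[0],np.array(c['t']),k,d)[0][:,0]
E
python3 - <<'E'
from h import *
ims=[]
np.set_printoptions(precision=4,suppress=True)
for n in ['scene','side']:
    c=cap(n); ims.append(c['frame'])
    print(n,'cam',-np.array(c['R']).T@np.array(c['t']))
    for t in ['cover_centre','lug','nut_grip','nut_carrier','shaker']:
        for r in ctrl.pinpoint(t,n): print(t,np.round(r['location']),round(r['conf'],2),bydepth(c,r['location']) )
    cv2.imwrite(f'pics/{n}0.png',cv2.resize(c['frame'][:,:,::-1],(800,600)))
print(ctrl.sense())
E
```

```text
pics
scene cam [-0.3158  0.862   0.582 ]
cover_centre [222. 240.] 0.96 [0.4594 0.3059 0.0097]
cover_centre [205. 292.] 0.7 [0.3237 0.4498 0.0109]
lug [223. 221.] 0.87 [0.5074 0.2663 0.0253]
lug [192. 294.] 0.68 [0.3171 0.4829 0.0259]
nut_carrier [288. 177.] 0.53 [0.4975 0.0658 0.0851]
shaker [289. 204.] 0.85 [0.4515 0.1027 0.0381]
side cam [ 0.5275 -0.4003  0.8878]
cover_centre [209. 148.] 0.97 [0.3362 0.4275 0.0055]
cover_centre [262. 198.] 0.65 [ 0.4824  0.2959 -0.0014]
lug [202. 134.] 0.94 [0.3104 0.4752 0.0032]
nut_grip [259. 261.] 0.62 [0.497  0.0643 0.1108]
nut_carrier [262. 271.] 0.85 [0.5046 0.0596 0.0837]
shaker [262. 292.] 0.81 [0.5078 0.0343 0.0517]
{'t': 0.6, 'qpos': array([-1.3556,  0.3507,  1.6518, -0.    ,  1.1391, -0.0846]), 'joint_velocities': array([ 0.0007, -0.0001, -0.0002, -0.0014,  0.0009,  0.0003]), 'tau': array([ -0.0001, -50.585 , -29.1571,  -0.0002,   0.0007,  -0.    ]), 'position': array([ 0.1625, -0.5254,  0.2313]), 'tool_rot': array([ 0.9888,  0.1493, -0.    , -0.    ]), 'force': array([-0.158 , -0.5597,  0.2634]), 'ft_torque': array([-0.0403, -0.0317, -0.0495]), 'gripper_force': 0.0, 'finger_gap': 0.08542774049194582}
```

View pics/scene0.png

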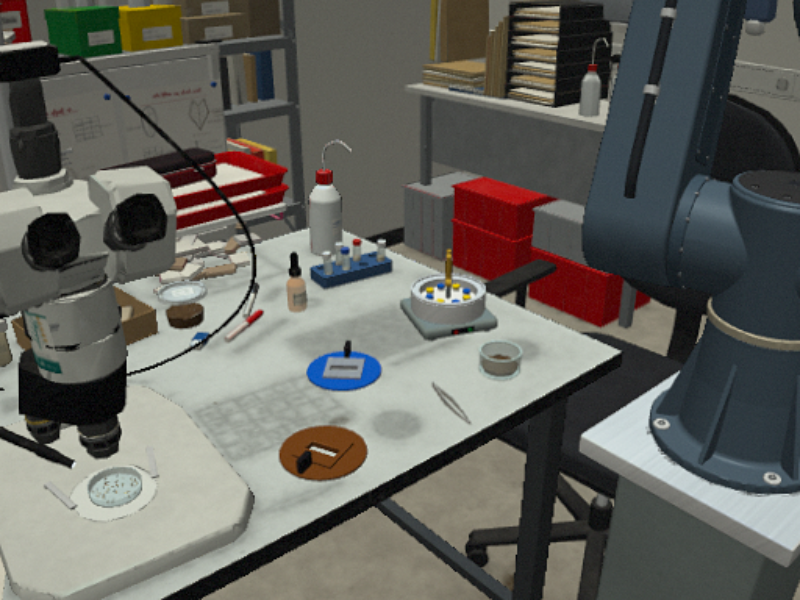

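View pics/side0.png

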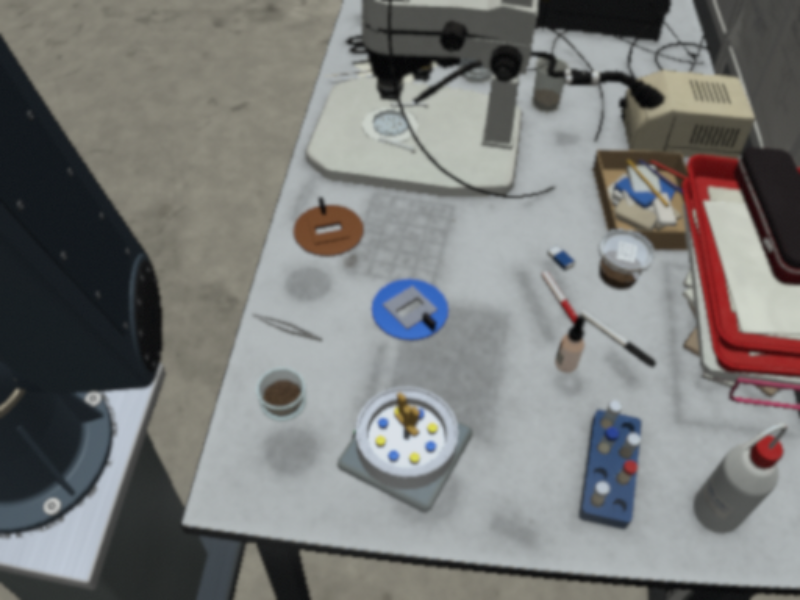

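The things that could be taken for the cover are the blue disc with steel square at scene (220,237) / side (262,198), and the brown disc at scene (207,290) / side (210,147). The blue one fits the description. I'll check it in a crop and fit its pose.

Run:
```python
from h import *
np.set_printoptions(precision=4,suppress=True)
for n in ['scene','side']:
    c=cap(n); f=c['frame'].astype(int)
    u0,v0=(220,237) if n=='scene' else (262,198)
    m=(f[:,:,2]>f[:,:,0]+70); w=np.zeros_like(m); w[v0-35:v0+36,u0-35:u0+36]=1; m&=w
    cn=max(cv2.findContours(m.astype(np.uint8),0,1)[0],key=cv2.contourArea)[:,0]
    P=np.array([onz(c,p,0.004)[:2] for p in cv2.convexHull(cn)[:,0]])
    (x,y),(a,b),g=cv2.fitEllipse(P.astype(np.float32)*1000); print(n,'cover',x,y,a,b)
    # dark lug pixels
    d=(f.max(2)<70)&(w>0); vv,uu=np.nonzero(d)
    if len(uu): print('lug px',uu.mean(),vv.mean(),len(uu),onz(c,(uu.mean(),vv.mean()),.015))
    for t in ['nut_grip','nut_carrier']:
        for r in ctrl.pinpoint(t,n): print(t,r['location'],onz(c,r['location'],.13 if 'grip' in t else .09))
    if n=='side':
        a=cv2.resize(c['frame'][165:230,225:300,::-1],None,fx=5,fy=5); b=cv2.resize(c['frame'][235:300,225:300,::-1],None,fx=5,fy=5)
        cv2.imwrite('pics/crop.png',np.hstack([a,b]))
```

```text
scene cover 483.7290344238281 295.8652648925781 110.62627410888672 113.08154296875
lug px 221.88571428571427 223.02857142857144 35 [0.5155 0.2649 0.015 ]
nut_grip [286.6, 166.7] [0.4694 0.0972 0.13  ]
nut_carrier [283.9, 179.5] [0.4828 0.0925 0.09  ]
side cover 481.2838134765625 295.4996643066406 109.12905883789062 109.73945617675781
lug px 274.0 205.5 38 [0.5109 0.2664 0.015 ]
nut_grip [261.7, 261.7] [0.5031 0.052  0.13  ]
nut_carrier [260.3, 272.4] [0.5018 0.053  0.09  ]
```

View pics/crop.png

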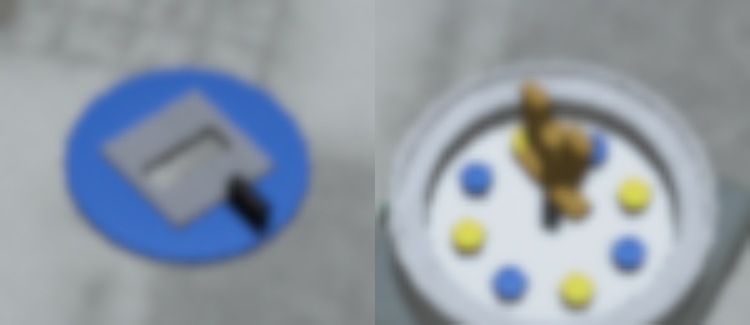

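The left crop shows the blue ring, steel square, slot and black lug (lower right), so the choice is right. The right crop shows the nut on its stud. I'll move towards the shaker for a close wrist view.

>>> {"op": "apply_moves", "data": {"deltas": [[0.2,0.2,0.1,0,0,0.06,1],[0.4,0.4,0.2,0,0,0.12,1],[0.55,0.6,0.3,0,0,0.18,1],[0.6,0.8,0.3,0,0,0.24,1],[0.65,1.0,0.3,0,0,0.3,1],[0.65,1.0,0.3,0,0,0.35,1],[0.65,1.0,0.3,0,0,0.4,1]]}}

```text
t: 1.78
position: [0.3585, -0.2225, 0.3221]
tool_rot: [0.709, 0.706, 0.0, 0.001]
force: [0.3, -0.5, 0.2]
finger_gap: 0.0853
gripper_force: 0.0
```

>>> {"op": "apply_moves", "data": {"deltas": [[0.1,0.2,0,0,0,0.05,1],[0.2,0.4,0,0,0,0.1,1],[0.25,0.6,0,0,0,0.16,1],[0.25,0.8,0,0,0,0.22,1],[0.25,0.85,0,0,0,0.254,1],[0.25,0.85,0,0,0,0.254,1],[0.25,0.85,0,0,0,0.254,1]]}}

```text
t: 2.65
position: [0.4325, 0.0289, 0.3213]
tool_rot: [0.385, 0.923, -0.0, 0.0]
force: [0.0, -0.3, 0.0]
finger_gap: 0.0854
gripper_force: 0.0
```

Run:
```python
from h import *
np.set_printoptions(precision=4,suppress=True)
s=ctrl.sense();print(s['t'],s['position'],s['tool_rot'],s['qpos'])
c=cap('wrist','w1.png'); print(-np.array(c['R']).T@np.array(c['t']),np.array(c['R'])[2])
for t in ['nut_grip','nut_carrier','lug','cover_centre']:
    for r in ctrl.pinpoint(t,'wrist'): print(t,r,bydepth(c,r['location']))
```

```text
2.65 [0.4325 0.0289 0.3213] [ 0.3846  0.9231 -0.0001  0.    ] [-0.0405  0.0434  1.8056 -0.0002  1.2926 -0.8218]
[0.3831 0.0794 0.4634] [ 0.1959 -0.1984 -0.9603]
nut_grip {'location': [316.1, 180.7], 'conf': 0.84} [0.4972 0.0659 0.1102]
nut_carrier {'location': [309.9, 172.9], 'conf': 0.98} [0.4946 0.0659 0.0784]
nut_carrier {'location': [308.4, 169.7], 'conf': 0.29} [0.4916 0.0672 0.0737]
lug {'location': [418.3, 70.6], 'conf': 0.63} [0.5114 0.2635 0.0232]
lug {'location': [310.6, 169.9], 'conf': 0.26} [0.4923 0.0691 0.0788]
cover_centre {'location': [409.1, 38.4], 'conf': 0.75} [ 0.4757  0.291  -0.0001]
```

View pics/w1.png

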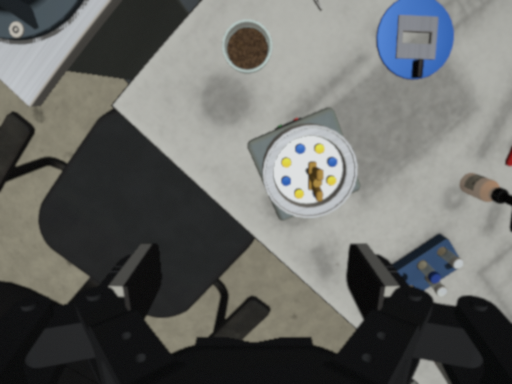

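The wrist view shows the drum with nut at (314,175), the blue cover at (415,38) and its lug at (418,70). I'll fit the drum axis, nut yaw and height, and the cover pose.

Run:
```python
from h import *
np.set_printoptions(precision=4,suppress=True)
c=cap('wrist'); f=c['frame'].astype(int)
V,U=np.mgrid[0:384,0:512]
def cloud(m):
    vv,uu=np.nonzero(m&(c['depth']>0)); k,d=K(c)
    p=cv2.undistortPoints(np.stack([uu,vv],1).astype(float)[:,None],k,d)[:,0]
    z=c['depth'][vv,uu]; Pc=np.c_[p*z[:,None],z]; return (Pc-np.array(c['t']))@np.array(c['R'])
box=(U>255)&(U<365)&(V>110)&(V<225)
P=cloud(box)
L=P[(P[:,2]>.058)&(P[:,2]<.068)]
r=np.hypot(L[:,0]-.495,L[:,1]-.066); L=L[r>.05]
A=np.c_[2*L[:,:2],np.ones(len(L))]; s=np.linalg.lstsq(A,(L[:,:2]**2).sum(1),rcond=None)[0]
print('lip centre',s[:2],np.sqrt(s[2]+s[0]**2+s[1]**2),len(L), 'z',np.median(L[:,2]))
N=P[(P[:,2]>.085)]; N=N[np.hypot(*(N[:,:2]-s[:2]).T)<.03]
print('nut pts',len(N),np.percentile(N[:,2],[1,50,95,99,100]),N[:,:2].mean(0))
T=N[N[:,2]>np.percentile(N[:,2],99)-.03]
w,v=np.linalg.eigh(np.cov(T[:,:2].T)); print('ear dir deg',np.degrees(np.arctan2(v[1,1],v[0,1])),np.sqrt(w)*1e3,T.mean(0),np.ptp((T[:,:2]-T[:,:2].mean(0))@v[:,1]))
for z in np.arange(.08,.15,.01):
    q=N[abs(N[:,2]-z)<.005]
    if len(q)>3: print(round(z,3),len(q),q.mean(0))
# nut mask by colour
m=(f[:,:,0]>f[:,:,2]+40)&(f[:,:,0]>f[:,:,1]+15)&(abs(U-314)<20)&(abs(V-178)<30)
print('brass',m.sum()); vv,uu=np.nonzero(m); print(uu.min(),uu.max(),vv.min(),vv.max())
print('brass z',np.percentile(cloud(m)[:,2],[1,10,50,90,99]))
# cover
w=(abs(U-415)<50)&(V<90); mb=(f[:,:,2]>f[:,:,0]+70)&w
cn=max(cv2.findContours(mb.astype(np.uint8),0,1)[0],key=cv2.contourArea)
H=np.array([onz(c,p,.005)[:2] for p in cv2.convexHull(cn)[:,0]])
print('cover',cv2.fitEllipse((H*1000).astype(np.float32)))
d=(f.max(2)<60)&w&(V>50); vv,uu=np.nonzero(d); Q=cloud(d); print('lug',d.sum(),Q.mean(0),np.percentile(Q[:,2],[5,50,95]),onz(c,(uu.mean(),vv.mean()),.02))
st=(f.max(2)-f.min(2)<30)&(f.mean(2)>90)&(abs(U-415)<28)&(abs(V-38)<28)&(cv2.morphologyEx(mb.astype(np.uint8),3,np.ones((61,61)))>0)
ct=max(cv2.findContours(st.astype(np.uint8),0,1)[0],key=cv2.contourArea)[:,0]
S=np.array([onz(c,p,.008)[:2] for p in ct])*1000; print('square',cv2.minAreaRect(S.astype(np.float32)))
im=cv2.resize(c['frame'][135:225,255:375,::-1],None,fx=6,fy=6,interpolation=2); cv2.imwrite('pics/nut.png',im)
```

```text
lip centre [0.4988 0.0653] 0.05840817497978967 1182 z 0.060634337615070186
nut pts 351 [0.0899 0.1161 0.1247 0.1252 0.1255] [0.498 0.065]
ear dir deg 136.50699091062828 [ 2.5135 10.536 ] [0.4981 0.0651 0.1155] 0.03690939598008428
0.09 18 [0.4961 0.0633 0.0911]
0.1 46 [0.4944 0.0653 0.1003]
0.11 105 [0.4986 0.0644 0.1102]
0.12 172 [0.4986 0.0656 0.1221]
0.13 10 [0.5    0.0648 0.1252]
brass 416
295 333 151 201
brass z [0.0511 0.0528 0.1101 0.124  0.1252]
cover ((479.8401794433594, 296.3935852050781), (109.36474609375, 109.71418762207031), 3.793159246444702)
lug 140 [0.5085 0.2653 0.0203] [0.0119 0.0222 0.0254] [0.5086 0.2655 0.02  ]
square ((480.0083312988281, 296.1280212402344), (54.8700065612793, 54.33677673339844), 45.71175003051758)
```

View pics/nut.png

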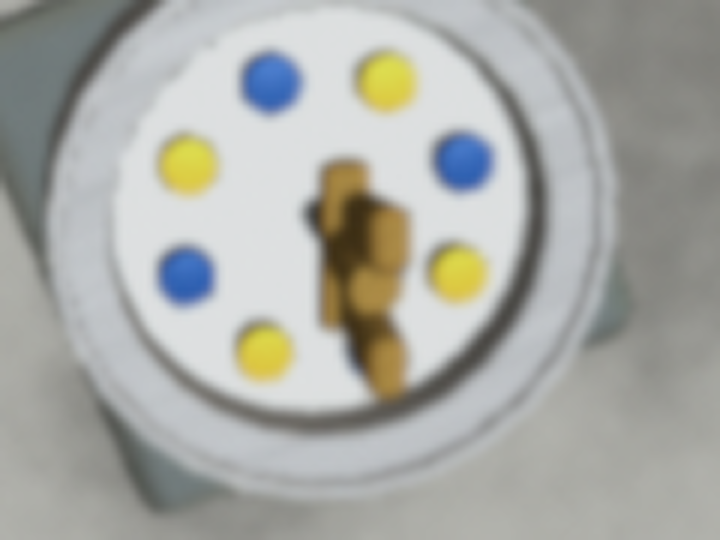

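The drum axis is at about (0.499, 0.065), the nut top at about 0.1255 and the ears at 136.5°. The lug is near (0.510, 0.266), with cover x at about 45°. I'll go above the lug and take one close look.

>>> {"op": "apply_moves", "data": {"deltas": [[0.05,0.2,0,0,0,0,0.5],[0.12,0.4,0,0,0,0,0.5],[0.2,0.6,-0.15,0,0,0,0.5],[0.258,0.79,-0.3,0,0,0,0.5],[0.258,0.79,-0.5,0,0,0,0.5],[0.258,0.79,-0.67,0,0,0,0.5],[0.258,0.79,-0.67,0,0,0,0.5],[0.258,0.79,-0.67,0,0,0,0.5]]}}

```text
t: 3.95
position: [0.5107, 0.2665, 0.1219]
tool_rot: [0.384, 0.923, 0.0, 0.001]
force: [0.1, -0.1, 0.4]
finger_gap: 0.0427
gripper_force: 0.0
```

Run:
```python
from h import *
np.set_printoptions(precision=4,suppress=True)
s=ctrl.sense();print(s['t'],s['position'],s['tool_rot'])
c=cap('wrist','w2.png'); f=c['frame'].astype(int)
for t in ['lug','cover_centre']:
    for r in ctrl.pinpoint(t,'wrist'): print(t,r,onz(c,r['location'],.015 if t=='lug' else 0))
mb=(f[:,:,2]>f[:,:,0]+70)
cn=max(cv2.findContours(mb.astype(np.uint8),0,1)[0],key=cv2.contourArea)[:,0]
cn=cn[(cn[:,1]>2)&(cn[:,0]>2)&(cn[:,0]<509)]
H=np.array([onz(c,p,.005)[:2] for p in cv2.convexHull(cn)[:,0]])
print('cover',cv2.fitEllipse((H*1000).astype(np.float32)))
```

```text
3.95 [0.5107 0.2665 0.1219] [0.3838 0.9234 0.0005 0.0005]
lug {'location': [254.1, 189.8], 'conf': 0.81} [0.5117 0.2668 0.015 ]
cover_centre {'location': [252.4, 133.9], 'conf': 0.56} [0.4801 0.2967 0.    ]
cover ((480.1670227050781, 297.4551086425781), (109.07339477539062, 109.26242065429688), 22.620370864868164)
```

View pics/w2.png

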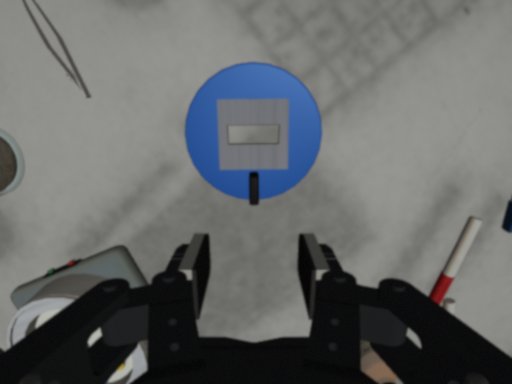

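The view shows the blue cover at (253,131), lug at (254,188) centred between the fingers, and the square aligned with the tool. I'll go down and grip.

>>> {"op": "apply_moves", "data": {"deltas": [[0,0,-0.15,0,0,0,0.4],[0,0,-0.28,0,0,0,0.4],[0,0,-0.38,0,0,0,0.4],[0,0,-0.38,0,0,0,0.4],[0,0,-0.38,0,0,0,0],[0,0,-0.38,0,0,0,0],[0,0,-0.38,0,0,0,0],[0,0,-0.38,0,0,0,0],[0,0,-0.38,0,0,0,0],[0,0,-0.38,0,0,0,0]], "grip_force": 100}}

```text
t: 5.35
position: [0.5108, 0.2668, 0.0081]
tool_rot: [0.383, 0.924, 0.001, 0.001]
force: [-0.5, -1.1, 8.0]
finger_gap: 0.0053
gripper_force: 98.9
```

>>> {"op": "apply_moves", "data": {"deltas": [[0,0,0.08,0,0,0,0],[0,0,0.25,0,0,0,0],[0,0,0.42,0,0,0,0],[0,0,0.55,0,0,0,0],[0,0,0.55,0,0,0,0],[0,0,0.55,0,0,0,0]]}}

```text
t: 6.1
position: [0.5095, 0.2663, 0.171]
tool_rot: [0.384, 0.924, -0.0, -0.0]
force: [-1.2, -1.0, -1.3]
finger_gap: 0.0057
gripper_force: 98.3
```

```bash
cat > cov.py <<'E'
from h import *
np.set_printoptions(precision=4,suppress=True)
def fit(c):
    "steel/blue top plane of held cover in wrist camera, in world coords relative to the TCP"
    f=c['frame'].astype(int); mb=((f[:,:,2]>f[:,:,0]+70)).astype(np.uint8)
    cn=max(cv2.findContours(mb,0,1)[0],key=cv2.contourArea); h=cv2.convexHull(cn)
    full=cv2.fillConvexPoly(np.zeros_like(mb),h,1)
    def cl(m):
        vv,uu=np.nonzero((m>0)&(c['depth']>0)); k,d=K(c)
        p=cv2.undistortPoints(np.stack([uu,vv],1).astype(float)[:,None],k,d)[:,0]; z=c['depth'][vv,uu]
        return (np.c_[p*z[:,None],z]-np.array(c['t']))@np.array(c['R'])
    er=cv2.erode(mb,np.ones((5,5)))
    B=cl(er); o=np.median(B,0); o=B[abs(B[:,2]-o[2])<.03].mean(0)
    B=B[abs(B[:,2]-o[2])<.03]; 
    co=np.linalg.lstsq(np.c_[B[:,:2]-o[:2],np.ones(len(B))],B[:,2],rcond=None)[0]
    n=np.array([-co[0],-co[1],1]); n/=np.linalg.norm(n); p0=np.array([o[0],o[1],co[2]])
    E=[]
    for q in h[:,0]:
        oo,r=ray(c,q); E.append(oo+r*(n@(p0-oo))/(n@r))
    E=np.array(E); e=cv2.fitEllipse((E[:,:2]*1000).astype(np.float32))
    cx=np.array(e[0])/1000; z=p0[2]+co[0]*(cx[0]-p0[0])+co[1]*(cx[1]-p0[1])
    # slot/square direction
    st=((f.max(2)-f.min(2)<35)&(f.mean(2)>60)&(cv2.erode(full,np.ones((15,15)))>0)).astype(np.uint8)
    ct=max(cv2.findContours(st,0,1)[0],key=cv2.contourArea)[:,0]
    S=[]
    for q in ct:
        oo,r=ray(c,q); pp=p0+n*.003; S.append(oo+r*(n@(pp-oo))/(n@r))
    sq=cv2.minAreaRect((np.array(S)[:,:2]*1000).astype(np.float32))
    return dict(centre=np.r_[cx,z],ell=e,tilt=np.degrees(co[:2]),normal=n,square=sq)
E
python3 - <<'E'
from cov import *
s=ctrl.sense();print(s['t'],s['position'],s['tool_rot'],s['finger_gap'],s['force'])
c=cap('wrist','w3.png'); print(fit(c))
d=cap('side','s3.png'); 
cv2.imwrite('pics/w3s.png',np.hstack([cv2.resize(x['frame'][:,:,::-1],(400,300)) for x in(c,d)]))
E
```

```text
6.1 [0.5095 0.2663 0.171 ] [ 0.3835  0.9235 -0.0001 -0.0001] 0.005653903744478401 [-1.2404 -1.0096 -1.3107]
{'centre': array([0.4792, 0.2972, 0.1674]), 'ell': ((479.2121887207031, 297.2004089355469), (109.49092864990234, 109.82393646240234), 25.396814346313477), 'tilt': array([-0.0635, -0.0773]), 'normal': array([0.0011, 0.0013, 1.    ]), 'square': ((479.42523193359375, 296.97869873046875), (55.479427337646484, 55.12575912475586), 44.821990966796875)}
```

View pics/w3s.png

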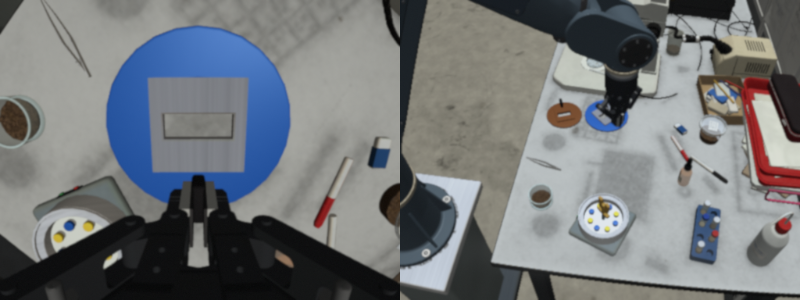

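The cover is held level, with its slot along the tool. I'll carry it over the drum while turning it −88.4° so the slot lines up with the nut.

>>> {"op": "apply_moves", "data": {"deltas": [[-0.01,-0.05,0,0,0,-0.03,0],[-0.02,-0.14,0,0,0,-0.08,0],[-0.04,-0.23,0,0,0,-0.13,0],[-0.06,-0.32,0,0,0,-0.18,0],[-0.07,-0.41,0,0,0,-0.23,0],[-0.09,-0.5,0,0,0,-0.29,0],[-0.1,-0.59,0,0,0,-0.35,0],[-0.12,-0.67,0,0,0,-0.4,0],[-0.13,-0.74,0,0,0,-0.45,0],[-0.136,-0.774,0,0,0,-0.48,0],[-0.136,-0.774,0,0,0,-0.491,0],[-0.136,-0.774,0,0,0,-0.491,0],[-0.136,-0.774,0,0,0,-0.491,0]]}}

```text
t: 7.82
position: [0.469, 0.0348, 0.1711]
tool_rot: [0.918, 0.396, -0.0, -0.0]
force: [-0.4, 0.4, -1.3]
finger_gap: 0.0056
gripper_force: 98.3
```

Run:
```python
from cov import *
s=ctrl.sense();print(s['t'],s['position'],s['tool_rot'],s['finger_gap'],s['force'])
c=cap('wrist','w4.png'); R=fit(c); print(R)
# brass pts seen through the slot
f=c['frame'].astype(int); d=c['depth']
u,v=proj(c,R['centre'])[0]; print('centre px',u,v, 'axis px z.12', proj(c,[.4988,.0653,.1255]))
a=c['frame'][:,:,::-1]
e=cap('scene','s4.png')['frame'][:,:,::-1]
cv2.imwrite('pics/w4s.png',np.hstack([cv2.resize(a,(400,300)),cv2.resize(e[120:240,220:380],(400,300))]))
```

```text
7.825 [0.469  0.0348 0.1711] [ 0.9184  0.3958 -0.0002 -0.0001] 0.005640308476711249 [-0.3996  0.3741 -1.3082]
{'centre': array([0.4993, 0.0664, 0.1675]), 'ell': ((499.3079833984375, 66.44538116455078), (109.6963119506836, 110.31812286376953), 165.04214477539062), 'tilt': array([-0.1593,  0.0057]), 'normal': array([ 0.0028, -0.0001,  1.    ]), 'square': ((499.1852722167969, 66.33955383300781), (55.09352493286133, 55.27501678466797), 46.55067443847656)}
centre px 253.55573607501458 160.66941223900017 axis px z.12 [[254.3449 149.3382]]
```

View pics/w4s.png

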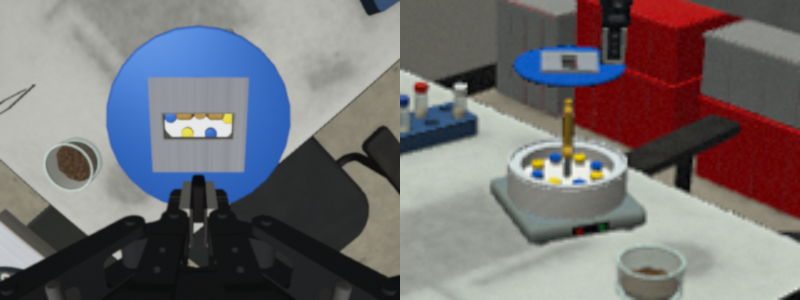

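The slot sits over the nut, with brass visible through it. I'll go lower with a small correction and look again.

>>> {"op": "apply_moves", "data": {"deltas": [[-0.002,-0.003,-0.05,0,0,0,0],[-0.002,-0.003,-0.1,0,0,0,0],[-0.002,-0.003,-0.1,0,0,0,0]]}}

```text
t: 8.3
position: [0.4675, 0.0335, 0.1397]
tool_rot: [0.919, 0.395, -0.001, -0.001]
force: [0.5, 0.5, -1.0]
finger_gap: 0.0056
gripper_force: 98.3
```

Run:
```python
from cov import *
s=ctrl.sense();print(s['t'],s['position'],s['finger_gap'],s['force'])
c=cap('wrist','w5.png'); R=fit(c); print(R['centre'],R['square'])
e=cap('side','s5.png')
f=c['frame'].astype(int); V,U=np.mgrid[0:384,0:512]
w=(abs(U-253)<60)&(abs(V-165)<40); m=w&(f[:,:,0]>f[:,:,2]+40)&(f[:,:,0]>f[:,:,1]+12)&(f[:,:,1]<170)
vv,uu=np.nonzero(m); print(m.sum(),uu.min(),uu.max(),vv.min(),vv.max())
P=np.array([bydepth(c,(a,b)) for a,b in zip(uu,vv)]); P=P[P[:,2]>.105]; print(P.mean(0),np.percentile(P[:,2],[5,50,99]))
if len(P)>20:
    ww,v=np.linalg.eigh(np.cov(P[:,:2].T)); print('ears',np.degrees(np.arctan2(v[1,1],v[0,1])),np.sqrt(ww)*1e3)
    (x,y),(a,b),g=cv2.minAreaRect((P[P[:,2]>.112][:,:2]*1000).astype(np.float32)); print(x,y,a,b,g)
a=c['frame'][90:240,150:350,::-1]; b=e['frame'][215:305,210:330,::-1]
cv2.imwrite('pics/w5s.png',np.hstack([cv2.resize(a,(400,300),interpolation=2),cv2.resize(b,(400,300),interpolation=2)]))
```

```text
8.3 [0.4675 0.0335 0.1397] 0.005623848853877931 [ 0.5325  0.5416 -1.0185]
[0.4979 0.0652 0.136 ] ((497.72259521484375, 64.98922729492188), (55.1103515625, 55.31678771972656), 46.44535827636719)
854 221 296 146 174
[0.5003 0.0652 0.1204] [0.1102 0.1235 0.1249]
ears 136.45981198279654 [ 1.921 10.762]
500.4012145996094 65.1087875366211 6.853249549865723 36.566829681396484 46.74470901489258
```

View pics/w5s.png

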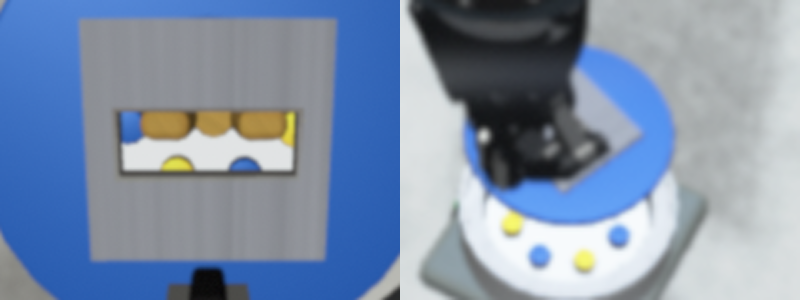

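Yaw agrees to within a degree. The cover needs a shift of about 2.5 mm in +x. I'll shift it and dip just over the nut's top.

>>> {"op": "apply_moves", "data": {"deltas": [[0.0085,0.001,0,0,0,0,0],[0.0085,0.001,-0.01,0,0,0,0],[0.0085,0.001,-0.02,0,0,0,0],[0.0085,0.001,-0.03,0,0,0,0],[0.0085,0.001,-0.035,0,0,0,0],[0.0085,0.001,-0.035,0,0,0,0]]}}

```text
t: 9.15
position: [0.4709, 0.0338, 0.1307]
tool_rot: [0.919, 0.395, -0.0, -0.0]
force: [-0.2, -0.4, -1.3]
finger_gap: 0.0053
gripper_force: 98.3
```

Run:
```python
from cov import *
s=ctrl.sense();print(s['t'],s['position'],s['finger_gap'],s['force'],s['ft_torque'])
c=cap('wrist','w6.png'); R=fit(c); print(R['centre'],R['square'])
f=c['frame'].astype(int); V,U=np.mgrid[0:384,0:512]
w=(abs(U-253)<60)&(abs(V-165)<40); m=w&(f[:,:,0]>f[:,:,2]+40)&(f[:,:,0]>f[:,:,1]+12)&(f[:,:,1]<170)
vv,uu=np.nonzero(m); P=np.array([bydepth(c,(a,b)) for a,b in zip(uu,vv)]); P=P[P[:,2]>.12]; print(P.mean(0),np.percentile(P[:,2],[5,50,99]))
print(cv2.minAreaRect((P[:,:2]*1000).astype(np.float32)))
a=c['frame'][90:240,150:350,::-1]
cv2.imwrite('pics/w6s.png',cv2.resize(a,(600,450),interpolation=2))
```

```text
9.15 [0.4709 0.0338 0.1307] 0.00527061863964519 [-0.2193 -0.4445 -1.263 ] [ 0.0053  0.0069 -0.0056]
[0.5013 0.0656 0.1271] ((501.12872314453125, 65.27978515625), (55.11160659790039, 55.32571029663086), 46.44252395629883)
[0.5008 0.0657 0.1234] [0.1211 0.1237 0.1249]
((501.5445251464844, 64.49678039550781), (7.438875675201416, 39.497215270996094), 45.529991149902344)
```

View pics/w6s.png

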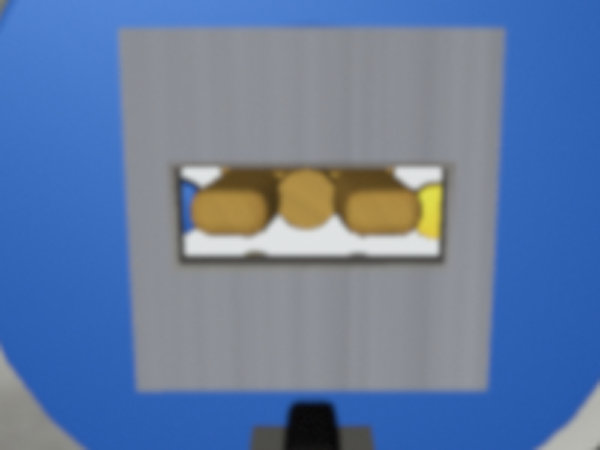

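The ears are centred in the slot (ears 191–421, slot 180–443 in the crop). I'll lower the cover to just above the lip.

>>> {"op": "apply_moves", "data": {"deltas": [[-0.001,0.001,-0.02,0,0,0,0],[-0.001,0.001,-0.04,0,0,0,0],[-0.001,0.001,-0.06,0,0,0,0],[-0.001,0.001,-0.08,0,0,0,0],[-0.001,0.001,-0.1,0,0,0,0],[-0.001,0.001,-0.12,0,0,0,0],[-0.001,0.001,-0.135,0,0,0,0],[-0.001,0.001,-0.135,0,0,0,0]]}}

```text
t: 10.2
position: [0.4706, 0.0341, 0.09]
tool_rot: [0.919, 0.395, -0.0, -0.0]
force: [0.3, -0.2, -1.3]
finger_gap: 0.0051
gripper_force: 98.3
```

>>> {"op": "apply_moves", "data": {"deltas": [[0,0,-0.01,0,0,0,0],[0,0,-0.02,0,0,0,0],[0,0,-0.03,0,0,0,0],[0,0,-0.04,0,0,0,0],[0,0,-0.05,0,0,0,0],[0,0,-0.055,0,0,0,0]]}}

```text
t: 10.95
position: [0.4706, 0.034, 0.0736]
tool_rot: [0.919, 0.395, -0.0, -0.0]
force: [0.0, 0.3, -0.3]
finger_gap: 0.0054
gripper_force: 98.3
```

>>> {"op": "apply_moves", "data": {"deltas": [[0,0,-0.006,0,0,0,0],[0,0,-0.012,0,0,0,0],[0,0,-0.018,0,0,0,0],[0,0,-0.02,0,0,0,0],[0,0,-0.02,0,0,0,0]]}}

```text
t: 11.58
position: [0.4707, 0.034, 0.0678]
tool_rot: [0.919, 0.395, -0.0, -0.0]
force: [1.0, -0.2, -1.9]
finger_gap: 0.0054
gripper_force: 98.3
```

Run:
```python
from cov import *
s=ctrl.sense();print(s['t'],s['position'],s['finger_gap'],s['force'],s['ft_torque'])
c=cap('wrist','w7.png'); R=fit(c); print(R['centre'],R['tilt'],R['square'])
```

```text
11.575 [0.4707 0.034  0.0678] 0.005406149704540034 [ 0.9895 -0.2091 -1.9066] [-0.039   0.0444  0.0276]
[0.5011 0.0657 0.0642] [-0.1047  0.0117] ((500.37884521484375, 66.06901550292969), (55.11222839355469, 59.55455017089844), 46.43124008178711)
```

>>> {"op": "apply_moves", "data": {"deltas": [[0,0,-0.003,0,0,0,0],[0,0,-0.005,0,0,0,0],[0,0,-0.006,0,0,0,0],[0,0,-0.006,0,0,0,0]]}}

```text
t: 12.12
position: [0.4707, 0.0341, 0.0661]
tool_rot: [0.919, 0.395, -0.0, -0.0]
force: [-1.2, 0.6, 2.3]
finger_gap: 0.0052
gripper_force: 98.8
```

Contact at the expected height. I'll release, rise straight up and look.

>>> {"op": "apply_moves", "data": {"deltas": [[0,0,0,0,0,0,0.3],[0,0,0,0,0,0,0.3],[0,0,0,0,0,0,0.3],[0,0,0.05,0,0,0,0.35],[0,0,0.2,0,0,0,0.5],[0,0,0.35,0,0,0,0.5],[0,0,0.5,0,0,0,0.5],[0,0,0.5,0,0,0,0.5]]}}

```text
t: 13.12
position: [0.4722, 0.0341, 0.2199]
tool_rot: [0.919, 0.395, 0.003, 0.001]
force: [-0.9, 0.7, -0.0]
finger_gap: 0.0426
gripper_force: 0.0
```

Run:
```python
from cov import *
s=ctrl.sense();print(s['t'],s['position'],s['tool_rot'],s['finger_gap'],s['force'])
c=cap('wrist','w8.png'); 
try: R=fit(c); print(R)
except Exception as x: print(x)
for t in ['nut_grip','nut_carrier','cover_centre']:
    for r in ctrl.pinpoint(t,'wrist'): print(t,r,onz(c,r['location'],{'nut_grip':.1135,'nut_carrier':.0715}.get(t,.058)))
a=c['frame'][:,:,::-1]; e=cap('scene')['frame'][:,:,::-1]
cv2.imwrite('pics/w8s.png',np.hstack([cv2.resize(a,(400,300)),cv2.resize(e[130:220,230:350],(400,300),interpolation=2)]))
```

```text
13.125 [0.4722 0.0341 0.2199] [0.9187 0.3949 0.0032 0.0015] 0.042641053574929776 [-0.8716  0.7459 -0.0136]
{'centre': array([0.5007, 0.0659, 0.0625]), 'ell': ((500.6802978515625, 65.92777252197266), (109.42721557617188, 109.61695861816406), 162.9119415283203), 'tilt': array([-0.0544,  0.0099]), 'normal': array([ 0.0009, -0.0002,  1.    ]), 'square': ((500.6861572265625, 65.80406188964844), (54.096656799316406, 54.43133544921875), 46.403507232666016)}
nut_grip {'location': [249.8, 135.4], 'conf': 0.93} [0.5013 0.0679 0.1135]
nut_carrier {'location': [251.3, 132.5], 'conf': 0.97} [0.5008 0.0659 0.0715]
cover_centre {'location': [250.5, 131.0], 'conf': 0.75} [0.5004 0.0665 0.058 ]
cover_centre {'location': [250.0, 129.0], 'conf': 0.18} [0.5013 0.0682 0.058 ]
```

View pics/w8s.png

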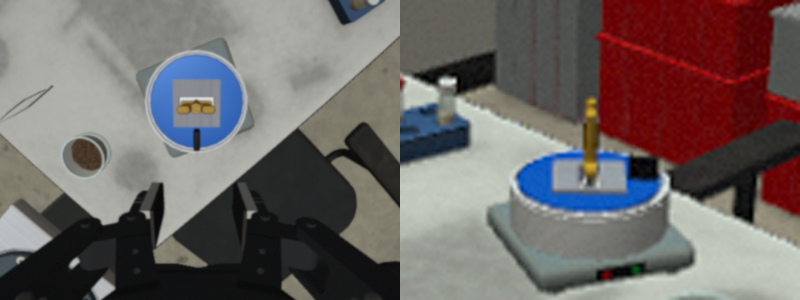

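The cover lies flat in the recess (ring top at 62.5 mm, tilt about 0) and the nut is through the slot. Next I'll go above the nut, turned +90° to take it across the ears.

>>> {"op": "apply_moves", "data": {"deltas": [[0.03,0.03,0,0,0,0.055,0.5],[0.06,0.06,0,0,0,0.11,0.5],[0.09,0.09,0,0,0,0.165,0.5],[0.098,0.106,0,0,0,0.22,0.5],[0.098,0.106,0,0,0,0.275,0.5],[0.098,0.106,0,0,0,0.33,0.5],[0.098,0.106,-0.05,0,0,0.385,0.5],[0.098,0.106,-0.1,0,0,0.44,0.5],[0.098,0.106,-0.15,0,0,0.5,0.5],[0.098,0.106,-0.2,0,0,0.5,0.5],[0.098,0.106,-0.2,0,0,0.5,0.5],[0.098,0.106,-0.2,0,0,0.5,0.5]]}}

```text
t: 14.88
position: [0.5003, 0.0658, 0.1562]
tool_rot: [0.372, 0.928, 0.0, 0.0]
force: [1.0, -0.6, 0.8]
finger_gap: 0.0427
gripper_force: 0.0
```

```bash
cat > nut.py <<'E'
from cov import *
def nut(save=None):
    s=ctrl.sense();print(s['t'],s['position'],s['tool_rot'],s['finger_gap'],s['force'],s['ft_torque'],s['qpos'][5])
    c=cap('wrist',save)
    f=c['frame'].astype(int)
    m=(f[:,:,0]>f[:,:,2]+40)&(f[:,:,0]>f[:,:,1]+12)&(f[:,:,1]<170)
    vv,uu=np.nonzero(m); P=[bydepth(c,(a,b)) for a,b in zip(uu,vv)]; P=np.array([p for p in P if p is not None])
    P=P[(P[:,2]>.1)&(np.hypot(P[:,0]-.5008,P[:,1]-.0658)<.026)]
    if len(P)<20: print('few',len(P)); return c
    print('nut',len(P),P.mean(0),'top',np.percentile(P[:,2],[50,98]))
    T=P[P[:,2]>np.percentile(P[:,2],98)-.012]; print(cv2.minAreaRect((T[:,:2]*1000).astype(np.float32)))
    return c
E
python3 -c "
from nut import *
c=nut('w9.png')
for r in ctrl.pinpoint('nut_grip','wrist'): print(r, onz(c,r['location'],.1135))"
```

```text
14.875 [0.5003 0.0658 0.1562] [0.3715 0.9284 0.     0.0001] 0.04267400106088763 [ 0.9917 -0.583   0.8452] [-0.044   0.0185 -0.0349] -0.770856297109282
nut 740 [0.4987 0.0666 0.1189] top [0.1227 0.1245]
((499.3581237792969, 65.68602752685547), (7.696616172790527, 35.62378692626953), 46.6872444152832)
{'location': [253.8, 216.0], 'conf': 0.65} [0.4999 0.067  0.1135]
```

>>> {"op": "apply_moves", "data": {"deltas": [[0,0,-0.07,0,0,0,0.5],[0,0,-0.14,0,0,0,0.5],[0,0,-0.203,0,0,0,0.5],[0,0,-0.203,0,0,0,0.5],[0,0,-0.203,0,0,0,0],[0,0,-0.203,0,0,0,0],[0,0,-0.203,0,0,0,0],[0,0,-0.203,0,0,0,0],[0,0,-0.203,0,0,0,0]], "grip_force": 50}}

```text
t: 16.1
position: [0.5001, 0.0653, 0.0961]
tool_rot: [0.37, 0.929, -0.0, 0.0]
force: [-3.8, -5.9, 6.2]
finger_gap: 0.0084
gripper_force: 48.9
```

>>> {"op": "apply_moves", "data": {"deltas": [[0,0,0,0,0,-0.03,0],[0,0,-0.001,0,0,-0.08,0],[0,0,-0.002,0,0,-0.13,0],[0,0,-0.0025,0,0,-0.18,0],[0,0,-0.003,0,0,-0.23,0],[0,0,-0.004,0,0,-0.28,0],[0,0,-0.0045,0,0,-0.33,0],[0,0,-0.005,0,0,-0.38,0],[0,0,-0.006,0,0,-0.43,0],[0,0,-0.0065,0,0,-0.48,0],[0,0,-0.007,0,0,-0.53,0],[0,0,-0.008,0,0,-0.58,0],[0,0,-0.0085,0,0,-0.63,0],[0,0,-0.009,0,0,-0.68,0],[0,0,-0.01,0,0,-0.73,0],[0,0,-0.0105,0,0,-0.78,0],[0,0,-0.011,0,0,-0.83,0],[0,0,-0.011,0,0,-0.83,0]]}}

```text
t: 18.35
position: [0.4995, 0.0654, 0.0927]
tool_rot: [0.994, -0.113, -0.0, 0.0]
force: [-6.8, -3.7, 8.3]
finger_gap: 0.0082
gripper_force: 49.2
```

```bash
python3 -c "
from h import *
s=ctrl.sense();print(s['t'],s['position'],s['tool_rot'],s['finger_gap'],s['force'],s['ft_torque'],s['qpos'][5])"
```

```text
18.35 [0.49953263 0.06544242 0.09269344] [ 9.93565364e-01 -1.13258302e-01 -4.99610645e-04  4.17620905e-04] 0.008240674843223566 [-6.80096069 -3.73770955  8.34001096] [-0.78143991  1.14366725 -0.05764759] 1.8366564536786465
```

Nut turned by 2.6 rad. Now the regrip: open, rise over the ears, turn back half a turn and come down.

>>> {"op": "apply_moves", "data": {"deltas": [[0,0,0,0,0,0,0.5],[0,0,0,0,0,0,0.5],[0,0,0,0,0,0,0.5],[0,0,0.08,0,0,0,0.5],[0,0,0.17,0,0,0,0.5],[-0.002,-0.001,0.17,0,0,0.056,0.5],[-0.002,-0.001,0.17,0,0,0.112,0.5],[-0.002,-0.001,0.17,0,0,0.168,0.5],[-0.002,-0.001,0.17,0,0,0.224,0.5],[-0.002,-0.001,0.17,0,0,0.28,0.5],[-0.002,-0.001,0.17,0,0,0.336,0.5],[-0.002,-0.001,0.17,0,0,0.392,0.5],[-0.002,-0.001,0.17,0,0,0.448,0.5],[-0.002,-0.001,0.17,0,0,0.5,0.5],[-0.002,-0.001,0.17,0,0,0.5,0.5]]}}

```text
t: 20.23
position: [0.4995, 0.0656, 0.1428]
tool_rot: [0.782, 0.623, 0.0, 0.0]
force: [0.7, 1.0, -1.0]
finger_gap: 0.043
gripper_force: 0.0
```

>>> {"op": "apply_moves", "data": {"deltas": [[0,0,0,0,0,0.056,0.5],[0,0,0,0,0,0.112,0.5],[0,0,0,0,0,0.168,0.5],[0,0,0,0,0,0.224,0.5],[0,0,0,0,0,0.28,0.5],[0,0,0,0,0,0.336,0.5],[0,0,0,0,0,0.392,0.5],[0,0,0,0,0,0.448,0.5],[0,0,0,0,0,0.5,0.5],[0,0,0,0,0,0.5,0.5],[0,0,0,0,0,0.5,0.5]]}}

```text
t: 21.6
position: [0.4995, 0.0656, 0.1428]
tool_rot: [0.115, 0.993, 0.0, 0.0]
force: [-0.1, 0.1, 0.2]
finger_gap: 0.0428
gripper_force: 0.0
```

```bash
python3 -c "
from nut import *
nut('w10.png')"
```

```text
21.6 [0.4995 0.0656 0.1428] [0.1148 0.9934 0.     0.    ] 0.04275915326668857 [-0.0839  0.081   0.2025] [-0.0263 -0.013  -0.0261] -1.3025742566020493
nut 678 [0.4983 0.0659 0.1174] top [0.1198 0.1214]
((499.2798156738281, 65.67947387695312), (7.233366966247559, 35.54277420043945), 76.3480453491211)
```

>>> {"op": "apply_moves", "data": {"deltas": [[0,0,-0.08,0,0,0,0.5],[0,0,-0.165,0,0,0,0.5],[0,0,-0.165,0,0,0,0.5],[0,0,-0.165,0,0,0,0],[0,0,-0.165,0,0,0,0],[0,0,-0.165,0,0,0,0],[0,0,-0.165,0,0,0,0],[0,0,-0.165,0,0,0,0]], "grip_force": 60}}

```text
t: 22.65
position: [0.5001, 0.0653, 0.0943]
tool_rot: [0.112, 0.994, -0.0, 0.001]
force: [-0.9, -2.7, 6.5]
finger_gap: 0.0077
gripper_force: 58.7
```

>>> {"op": "apply_moves", "data": {"deltas": [[0,0,-0.0005,0,0,-0.03,0],[0,0,-0.001,0,0,-0.08,0],[0,0,-0.002,0,0,-0.13,0],[0,0,-0.0025,0,0,-0.18,0],[0,0,-0.003,0,0,-0.23,0],[0,0,-0.004,0,0,-0.28,0],[0,0,-0.0045,0,0,-0.33,0],[0,0,-0.005,0,0,-0.36,0],[0,0,-0.005,0,0,-0.36,0]]}}

```text
t: 23.78
position: [0.4998, 0.065, 0.0929]
tool_rot: [0.628, 0.778, 0.0, 0.001]
force: [-3.6, -5.9, 9.1]
finger_gap: 0.0077
gripper_force: 59.1
```

```bash
python3 -c "
from h import *
s=ctrl.sense();print(s['t'],s['position'],s['tool_rot'],s['finger_gap'],s['force'],s['ft_torque'],s['tau'],s['qpos'][5])"
```

```text
23.775 [0.49983825 0.06503921 0.09291612] [6.27719612e-01 7.78439244e-01 1.55880684e-05 6.56490170e-04] 0.007671041712181103 [-3.61226176 -5.92695452  9.05404788] [-0.97484898  0.5612296  -0.01700164] [  2.71592237 -45.46832442 -21.07092977   1.02021798  -0.90339504
   0.59663678] -0.17527492508264955
```

>>> {"op": "apply_moves", "data": {"deltas": [[0,0,-0.0005,0,0,-0.04,0],[0,0,-0.001,0,0,-0.08,0],[0,0,-0.001,0,0,-0.08,0]]}}

```text
t: 24.15
position: [0.4998, 0.065, 0.0928]
tool_rot: [0.72, 0.694, 0.0, 0.001]
force: [-6.0, -5.9, 12.8]
finger_gap: 0.0082
gripper_force: 59.5
```

```bash
python3 -c "
from h import *
s=ctrl.sense();print(s['position'],s['tool_rot'],s['finger_gap'],s['force'],s['ft_torque'],s['tau'],s['qpos'][5])"
```

```text
[0.4997836  0.06498251 0.09284199] [7.20424968e-01 6.93532564e-01 1.27222188e-05 6.70125907e-04] 0.008153068690054945 [-5.98711791 -5.87650768 12.76611801] [-1.0940317   0.84997152  0.09836786] [  2.79693961 -43.90504718 -21.00558758   1.15908422  -1.33045781
   0.86499654] 0.0764245680038797
```

>>> {"op": "apply_moves", "data": {"deltas": [[0,0,-0.0005,0,0,-0.04,0],[0,0,-0.001,0,0,-0.08,0],[0,0,-0.001,0,0,-0.08,0]]}}

```text
t: 24.52
position: [0.4997, 0.065, 0.0928]
tool_rot: [0.802, 0.598, 0.0, 0.001]
force: [-7.2, -6.6, 17.1]
finger_gap: 0.0074
gripper_force: 60.6
```

```bash
python3 -c "
from h import *
s=ctrl.sense();print(s['position'],s['tool_rot'],s['finger_gap'],s['force'],s['ft_torque'],s['tau'],s['qpos'][5])"
```

```text
[0.49971798 0.0649757  0.09276394] [8.01596216e-01 5.97865439e-01 3.39634347e-06 6.50645553e-04] 0.0074366151287651805 [-7.19396663 -6.58725905 17.10031282] [-1.11639071  1.17980554  0.13050895] [  2.70140804 -42.20612526 -20.93687296   1.23137925  -1.81276627
   0.92984509] 0.3276358136549196
```

Torque is rising, so the foot is near or on the cover. I'll release and check the nut's angle, in case the fingers slipped.

>>> {"op": "apply_moves", "data": {"deltas": [[0,0,0,0,0,0,0.5],[0,0,0,0,0,0,0.5],[0,0,0,0,0,0,0.5],[0,0,0.08,0,0,0,0.5],[0,0,0.17,0,0,0,0.5],[0,0,0.17,0,0,0,0.5],[0,0,0.17,0,0,0,0.5]]}}

```text
t: 25.4
position: [0.4991, 0.0656, 0.1415]
tool_rot: [0.801, 0.598, -0.0, -0.0]
force: [0.0, 0.7, -0.4]
finger_gap: 0.0427
gripper_force: 0.0
```

Run:
```python
from nut import *
c=nut('w11.png')
R=fit(c); print(R['centre'],R['tilt'])
a=c['frame'][:,:,::-1]; e=cap('scene')['frame'][:,:,::-1]
cv2.imwrite('pics/w11s.png',np.hstack([cv2.resize(a,(400,300)),cv2.resize(e[130:220,230:350],(400,300),interpolation=2)]))
```

```text
25.4 [0.4991 0.0656 0.1415] [ 0.8012  0.5984 -0.0003 -0.0003] 0.042666679077067705 [ 0.0146  0.6645 -0.3996] [ 0.0197 -0.0445  0.0337] 0.3257801644770084
nut 674 [0.5006 0.0679 0.1159] top [0.1182 0.1196]
((499.8963623046875, 66.30084991455078), (35.88789749145508, 7.620816230773926), 75.06383514404297)
[0.5009 0.0663 0.0625] [-0.07   -0.0332]
```

View pics/w11s.png

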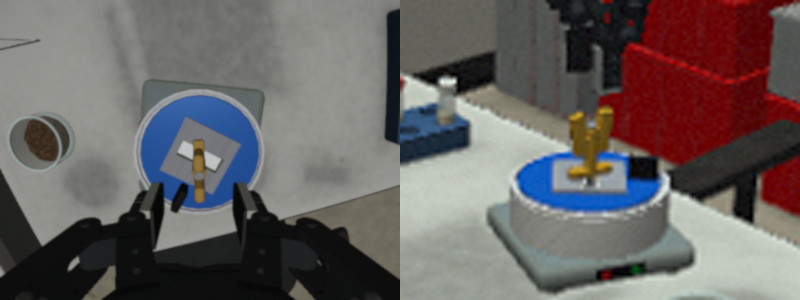

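The nut followed the fingers (ears at 75°, 4.21 rad turned plus its start of 0–0.5) and the cover has not moved. About 0.6 rad more puts it at 4.8–5.3, which is snug but short of the stop.

>>> {"op": "apply_moves", "data": {"deltas": [[0.002,0,-0.08,0,0,0.008,0.5],[0.002,0,-0.16,0,0,0.008,0.5],[0.002,0,-0.16,0,0,0.008,0.5],[0.002,0,-0.16,0,0,0.008,0],[0.002,0,-0.16,0,0,0.008,0],[0.002,0,-0.16,0,0,0.008,0],[0.002,0,-0.16,0,0,0.008,0],[0.002,0,-0.16,0,0,0.008,0]], "grip_force": 80}}

```text
t: 26.5
position: [0.5, 0.0657, 0.0951]
tool_rot: [0.794, 0.609, 0.0, -0.0]
force: [-5.1, 2.3, 5.6]
finger_gap: 0.0065
gripper_force: 78.5
```

```bash
python3 -c "
from h import *
s=ctrl.sense();print(s['position'],s['tool_rot'],s['finger_gap'],s['force'],s['ft_torque'],s['tau'][5],s['qpos'][5])"
```

```text
[0.49998989 0.06573053 0.09514013] [ 7.93549376e-01  6.08505854e-01  1.10132166e-04 -3.97319427e-05] 0.006534196479100655 [-5.14537728  2.32601957  5.62231242] [0.14291777 0.69266512 0.12726112] 0.04376414115540683 0.3005292157818766
```

>>> {"op": "apply_moves", "data": {"deltas": [[0,0,-0.0005,0,0,-0.03,0],[0,0,-0.001,0,0,-0.06,0],[0,0,-0.0015,0,0,-0.09,0],[0,0,-0.002,0,0,-0.12,0],[0,0,-0.002,0,0,-0.12,0],[0,0,-0.002,0,0,-0.12,0]]}}

```text
t: 27.25
position: [0.5002, 0.0656, 0.095]
tool_rot: [0.893, 0.449, 0.0, 0.0]
force: [-5.8, -0.7, 13.3]
finger_gap: 0.0062
gripper_force: 81.5
```

```bash
python3 -c "
from h import *
s=ctrl.sense();print(s['position'],s['tool_rot'],s['finger_gap'],s['force'],s['ft_torque'],s['tau'][5],s['qpos'][5])"
```

```text
[0.50017845 0.0655903  0.09503862] [8.93471344e-01 4.49120091e-01 2.76250699e-04 1.60632243e-04] 0.006161999570036169 [-5.76917306 -0.6832349  13.31609049] [-0.06790886  1.08387923  0.12414991] 0.15271813608705997 0.6774118812640797
```

>>> {"op": "apply_moves", "data": {"deltas": [[0,0,0,0,0,-0.03,0],[0,0,0,0,0,-0.06,0],[0,0,0,0,0,-0.08,0],[0,0,0,0,0,-0.08,0],[0,0,0,0,0,-0.08,0]]}}

```text
t: 27.88
position: [0.5002, 0.0655, 0.095]
tool_rot: [0.943, 0.334, 0.0, 0.0]
force: [-5.1, -0.0, 12.2]
finger_gap: 0.007
gripper_force: 85.6
```

```bash
python3 -c "
from h import *
s=ctrl.sense();print(s['position'],s['tool_rot'],s['finger_gap'],s['force'],s['ft_torque'],s['tau'][5],s['qpos'][5])"
```

```text
[0.5002172  0.06549928 0.0950117 ] [9.42626169e-01 3.33849884e-01 2.84447649e-04 2.83770647e-04] 0.0069916044229808025 [-5.05088210e+00 -6.13349509e-03  1.21664283e+01] [-0.21152293  0.9504634   0.27927066] 0.32749623991549015 0.9284840536639326
```

>>> {"op": "apply_moves", "data": {"deltas": [[0,0,0,0,0,0,0.5],[0,0,0,0,0,0,0.5],[0,0,0,0,0,0,0.5],[0,0,0.08,0,0,0,0.5],[0,0,0.2,0,0,0,0.5],[0,0,0.3,0,0,0,0.5],[0,0,0.3,0,0,0,0.5]]}}

```text
t: 28.75
position: [0.5012, 0.0656, 0.1855]
tool_rot: [0.943, 0.333, 0.002, 0.001]
force: [0.1, 0.0, -0.5]
finger_gap: 0.043
gripper_force: 0.0
```

Run:
```python
from nut import *
c=nut('w12.png')
R=fit(c); print(R['centre'],R['tilt'],R['square'])
```

```text
28.75 [0.5012 0.0656 0.1855] [0.9428 0.3334 0.0019 0.0006] 0.04296106249394424 [ 0.0737  0.0372 -0.5419] [ 0.0202  0.0497 -0.0102] 0.928891025496993
nut 448 [0.5014 0.0665 0.1157] top [0.118  0.1195]
((499.9798889160156, 65.66559600830078), (36.81173324584961, 7.734194755554199), 40.83335494995117)
[0.501  0.0661 0.0625] [-0.0379  0.0233] ((499.5172119140625, 64.56315612792969), (59.26075744628906, 55.0576171875), 46.55846405029297)
```

The nut has turned 4.81 rad plus its start, with clearly rising resistance. It stayed there after release. The cover is flat and unmoved, and the gripper is clear.

```bash
python3 -c "
from cell import ctrl
print(ctrl.finish_job())"
```

```text
the job is handed in; nothing more can be done
None
```

The blue cover lies flat in the drum's recess, and the wing nut is turned down snug onto it (at least 4.8 rad, against about 4.5 for snug). The job was handed in at about 29 s with the gripper clear; no verdict came back.

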